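Daily check of the portion scale with its transport lock

TASK

Do the daily check of the bench scale: slide the transport lock grip all the way back to its far stop, stand the larger check weight upright on the pan and let go, and press the check key right down. Then set the weight back upright on its rubber mat, and only after that slide the lock grip all the way to its front stop, on the display side. Never load the pan unless the lock is fully back, set the weight down without dropping it, and leave the smaller weight, the marker and the salt jar where they are.

Things in the scene. Friction and masses are not known exactly. Their poses are not given: they have to be found in the camera images.
- scale: white bench scale, fixed to the worktop, 230 (x) x 270 (y) x 45 mm high to its flat deck. Origin: centre of its underside. Its x axis points to its back, away from the display; y to its left, z up. Its yaw is within 0.2 rad of straight ahead. A low tilted display lies at the front (x from -110 to -56 mm, y from -57 to 37 mm, up to 59 mm high).
- pan_centre (a point): centre of the top face of the square steel pan, 150 x 150 mm, flat, 63 mm above the worktop; axes as the scale's. The pan does not move.
- lock_grip (a point): middle of the upright ridge of the transport lock grip, on the deck at the right of the pan, 90 mm right of the scale's middle. The ridge is black, 12 mm thick along the scale's x (its travel), 30 mm wide along y, 26 mm high; this point lies 14 mm above its foot, 60 mm above the worktop and 12 mm below its top. Deck free for 25 mm and more in front of it and behind it; the pan's edge is 60 mm to its left.
- lock_slide (a joint): position of the transport lock grip in m: 0 at its front stop (display side, locked), 0.05 at its far stop (towards the scale's back, released). Slides with about 1.5 N of friction and stays where it is left; it starts a little short of the front stop.
- check_key_top (a point): centre of the top of the round black check key (22 mm across, in a grey collar 38 mm across), left of the display at the scale's front left corner; 59 mm above the worktop, 6 mm above its collar. The pan's edge is 37 mm behind it.
- check_key (a joint): how far the check key is pressed, in m: 0 up, 0.006 right down, which takes about 4 N; it springs back up.
- weight_mat: black rubber mat, 130 (x) x 220 (y) x 4 mm thick, fixed on the worktop, left or right of the scale; origin at the centre of its underside, z up. Both check weights stand on it, about 120 mm apart along its y, either one on either side.
- large_mid (a point): middle of the larger check weight, half-way up: a pale grey round weight with a knob, 43 mm across, 52 mm high, about 0.5 kg; this point is 26 mm above its foot. The body is a straight cylinder for its lower 30 mm; grip it there.
- large_weight: the same larger check weight; origin at the centre of its underside
- small_mid (a point): middle of the smaller check weight, half-way up: same shape, 32 mm across, 40 mm high; to be left standing
- marker: black felt marker, 135 x 16 x 18 mm, lying between the mat and the scale; to be left alone; origin at the centre of its underside
- jar: salt jar with a lid, 47 mm across, 97 mm high, standing behind the work; to be left alone; origin at the centre of its underside
There are look-alikes about, which are no part of the job. Leave any brown look-alike of the part that bears small_mid alone.

How it is judged:
By the outcome, as a careful person would: the job done as asked, in the order asked, and still so for the second after the job is handed in, with the robot touching nothing.
It also fails if it takes over 72 s, if anything falls off the work surface, if the arm or the gripper's body presses on something with over 40 N, if the wrist force passes 120 N, or if a joint passes its speed limit or range.

ROBOT

A 6-joint arm with a two-finger parallel gripper is mounted at the origin on a cart in front of the work surface, level with it; the furniture and walls round the work are solid. World frame = base frame: x ahead of the robot, y to its left, z up, the work surface at z = 0. Lengths are in mm, angles in rad, forces in N, time in s.
With the tool pointing down it reaches from about 400 to 825 mm from the base axis. Payload 7 kg.
Tool frame: the origin (TCP) lies midway between the tips of the shut fingers; the grasp point (between the pads) lies 19 mm behind it (env.grip_point_offset is the distance from the TCP to the grasp point, in mm); z points along the fingers, y is the direction in which the jaws open and shut (so a half turn about z gives the same grasp; the last joint's range is limited). The gripper opens to 88 mm and grips with 3 to 60 N. Pads are 19 mm wide; open, the fingers measure 130 mm over their backs; the gripper's body (78 mm by 193 mm) begins 47 mm behind the grasp point.
Start: joints at [-0.898, 0.359, 0.012, 0, -1.224, -0.288], TCP at [253.349, -625.627, 226.561] pointing down, gripper open.
Joint ranges: [-3.07, 3.07], [-1.43, 2.12], [-1.02, 1.25], [-3.03, 1.67], [-3.05, -0], [-3.03, 3.03]. Speed limits (rad/s): [2.39, 2.39, 3.01, 3.14, 3.14, 3.14].

INTERFACE

Orientations are given as a unit quaternion [x, y, z, w].
In Python, from station import env, eyes gives the robot as it stands.
- The arm moves only by the tool step_arm, never from a script. Its argument "increments" is one flat list of numbers, 4 for each row, row after row: the shift along the tool's x, y, z in mm, then the turn about the tool's z in degrees. In form: [tx, ty, tz, turn, tx, ty, tz, turn, ...]. A call has 1 to 12 rows; each row is the pose to reach, as a shift and turn from the pose commanded when the call began, along the tool's axes at that moment; what a row does not reach only later rows make up. A row lasts 1/8 s, in which the tool goes at most 62.5 mm and 10.7 degrees, less where a joint would pass 70% of its speed; a pose out of reach is approached as far as the arm can. A call with a gripper value outside its range is refused whole. "gripper" is the opening, from 0 (shut) to 1 (fully open), set as the call begins (left out, the last holds). The fingers move at their own pace and stop on an object; "squeeze" is the grip in N (left out, the last holds). Time passes only in rows, so rows that repeat a pose let the fingers close. It gives the time, the measured TCP pose, the force and the opening at its end, in the units of the state.
- env.sense(): the state, without advancing time (a new reading comes with each control period).
- eyes.camera(name): name is "scene" or "top" or "wrist"; returns the picture (384x512x3 uint8, blue, green, red); there is no depth.
- eyes.camera_info(name): a dict with "fx", "fy", "cx", "cy" (pixels), "R" (3x3) and "t" (3): a world point X has camera coordinates R X + t; the wrist camera has in their place "mount" (4x4, takes a point from camera to tool coordinates, whose origin is the TCP and whose axes are the flange's). Camera axes: x right, y down, z forward; pixel columns grow to the right and rows downward; lengths in mm; the calibration is good to about 2 mm. A picture is of the moment at which its call begins: read the wrist's pose just before it. camera_info takes no time and is no camera call.
- env.close_job(): hands the job in, once; it reports no verdict.
The state is a dict: "t": time; "joint_pos": joint angles; "qd": joint speeds; "joint_torque": joint torques, N m; "tool_pos": TCP position; "tool_rot": TCP orientation; "force": force on the tool from outside, world axes, zero at the start; "torque": the same for the moment, N m; "finger_gap": finger opening in mm.
Only numpy, scipy, OpenCV 4.12 (cv2) and the standard library are available. Lean on these libraries where they do the work, as an engineer would, in place of code of your own. Each camera call takes 0.05 s, during which the arm holds its last target.

## Working session

There is one attempt and no reset: what is moved stays moved. The work goes in short steps, Python scripts to look and compute and a tool call to move; the robot and the scene stay as the last step left them, time stands still between calls to the robot, and variables do not carry over. Pictures are saved under pics/ and viewed, and the job is handed in when it is done.

Besides the shell and the picture viewer there is one more tool, called after ">>>" as name(argument=value, ...) on one line, values as JSON. step_arm: Moves the arm, as the interface text tells. Its arguments: {"type":"object","properties":{"increments":{"type":"array"},"gripper":{"type":"number"},"squeeze":{"type":"number"}},"required":["increments"]}

```bash
mkdir -p pics; ls
python3 - <<'E'
from station import env, eyes
import cv2
print(env.sense())
for n in ("scene","top","wrist"):
    im=eyes.camera(n); cv2.imwrite(f"pics/{n}0.png",im)
    print(n,eyes.camera_info(n))
E
```

```text
pics
{'t': 0.0, 'joint_pos': array([-8.97897765e-01,  3.59397552e-01,  1.10697747e-02, -3.71827840e-04,
       -1.22412811e+00, -2.88080416e-01]), 'qd': array([-0.00078424, -0.00069373,  0.00098174, -0.00061606,  0.00081102,
       -0.00063508]), 'joint_torque': array([ 1.65613937e-04, -5.82705331e+01,  2.93054688e+01,  6.99694991e+00,
        6.84364364e-03, -2.40360650e-04]), 'tool_pos': array([ 253.1687676 , -625.18585962,  225.61665262]), 'tool_rot': array([-1.91161851e-01,  9.81558163e-01,  8.16617904e-04, -2.28526578e-04]), 'force': array([-0.18329699, -0.12597752,  0.11373877]), 'torque': array([-0.03581904,  0.02360745, -0.03791816]), 'finger_gap': 87.67922028159445}
scene {'fx': 380.28544819358524, 'fy': 380.28544819358524, 'cx': 254.01533678064385, 'cy': 194.074850259043, 'R': array([[ 0.52613242, -0.85023696,  0.01678664],
       [-0.4149494 , -0.27390369, -0.86763688],
       [ 0.74229486,  0.44952629, -0.49691493]]), 't': array([-395.63612532,  277.07378032,  762.3885036 ])}
top {'fx': 495.649987141508, 'fy': 495.649987141508, 'cx': 266.7978184679897, 'cy': 191.52968971715597, 'R': array([[ 0.02333165, -0.99944563,  0.02375024],
       [-0.98864976, -0.02659344, -0.1478663 ],
       [ 0.14841593, -0.02003071, -0.98872215]]), 't': array([-140.93747935,  600.37862369, 1601.38260184])}
wrist {'fx': 309.41616005953404, 'fy': 309.41616005953404, 'cx': 253.49993316050828, 'cy': 191.0011455491015, 'mount': array([[-1.21517775e-04, -9.60700730e-01, -2.77586189e-01,
         7.49050333e+01],
       [ 9.99999862e-01, -2.58771917e-04,  4.57820369e-04,
        -1.64925426e-02],
       [-5.11659873e-04, -2.77586095e-01,  9.60700629e-01,
        -1.59717900e+02],
       [ 0.00000000e+00,  0.00000000e+00,  0.00000000e+00,
         1.00000000e+00]])}
```

View pics/scene0.png

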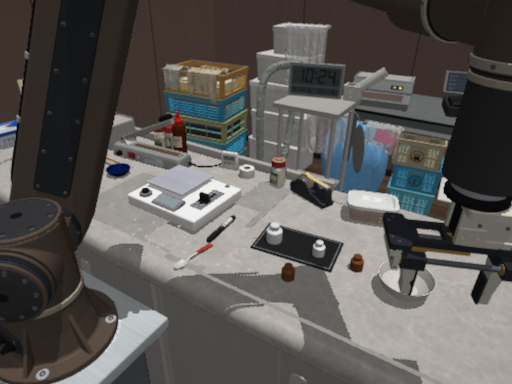

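View pics/top0.png

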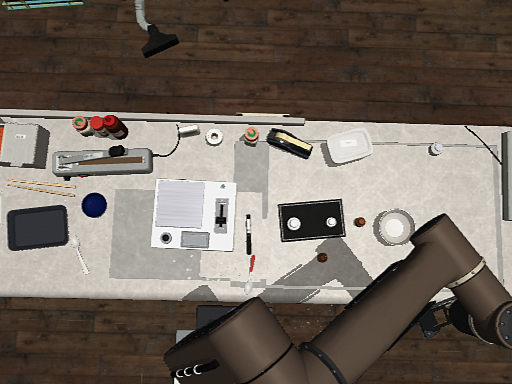

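View pics/wrist0.png

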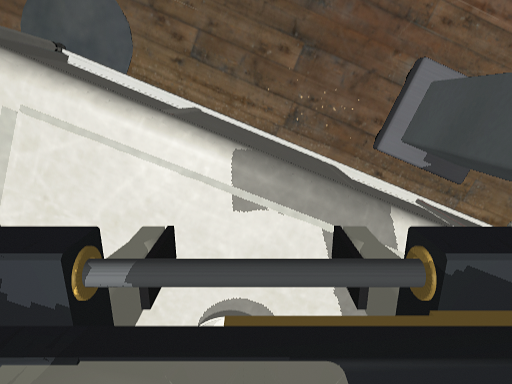

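The top view shows the scale near (195,215), with its lock grip at (221,205) and check key at (166,238). The mat is near (311,221), with the large weight at (293,223) and the small one at (331,221). The marker is at (249,230). There are brown look-alikes at (360,222) and (322,257). I'll zoom in next.

Run:
```python
import cv2
a=cv2.imread('pics/top0.png'); 
cv2.imwrite('pics/top0a.png',cv2.resize(a[165:265,140:260],None,fx=6,fy=6,interpolation=cv2.INTER_CUBIC))
cv2.imwrite('pics/top0b.png',cv2.resize(a[185:265,240:370],None,fx=6,fy=6,interpolation=cv2.INTER_CUBIC))
a=cv2.imread('pics/scene0.png'); 
cv2.imwrite('pics/scene0a.png',cv2.resize(a[155:285,120:350],None,fx=3.4,fy=3.4,interpolation=cv2.INTER_CUBIC))
```

```text
(no output)
```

View pics/top0a.png

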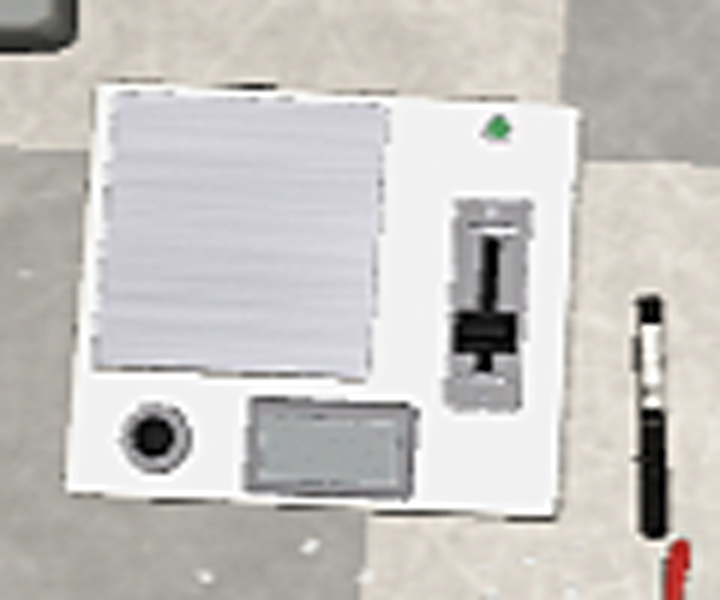

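View pics/top0b.png

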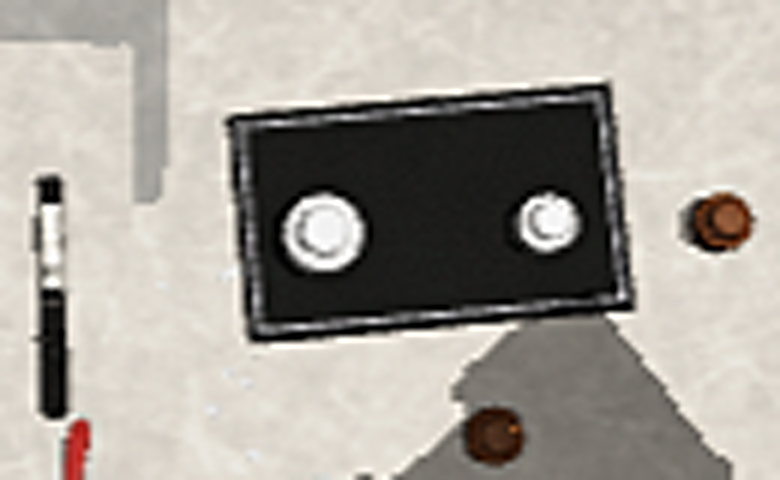

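View pics/scene0a.png

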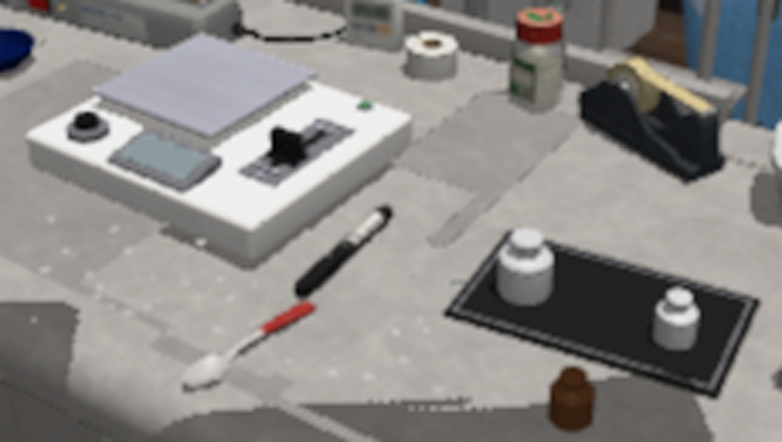

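```bash
cat > h.py <<'E'
import numpy as np, cv2
from scipy.spatial.transform import Rotation as Rn
from station import env, eyes
def ray(n,uv,st=None):
    c=eyes.camera_info(n); d=np.array([(uv[0]-c['cx'])/c['fx'],(uv[1]-c['cy'])/c['fy'],1.])
    if n=='wrist':
        M=c['mount']; T=Rn.from_quat(st['tool_rot']).as_matrix(); p=np.array(st['tool_pos'])
        return p+T@M[:3,3], T@M[:3,:3]@d
    return -c['R'].T@c['t'], c['R'].T@d
def plane(n,uv,z,st=None):
    o,d=ray(n,uv,st); return o+d*(z-o[2])/d[2]
def tri(rs):
    A=np.zeros((3,3));b=np.zeros(3)
    for o,d in rs:
        d=d/np.linalg.norm(d);P=np.eye(3)-np.outer(d,d);A+=P;b+=P@o
    x=np.linalg.solve(A,b)
    return x,[np.linalg.norm(np.cross(x-o,d/np.linalg.norm(d))) for o,d in rs]
def proj(n,X,st=None):
    c=eyes.camera_info(n)
    if n=='wrist':
        M=c['mount'];T=Rn.from_quat(st['tool_rot']).as_matrix()
        q=M[:3,:3].T@(T.T@(np.array(X)-st['tool_pos'])-M[:3,3])
    else: q=c['R']@np.array(X)+c['t']
    return np.array([c['fx']*q[0]/q[2]+c['cx'],c['fy']*q[1]/q[2]+c['cy']])
E
python3 - <<'E'
from h import *
np.set_printoptions(precision=1,suppress=True)
za=lambda u,v:((u+.5)/6-.5+140,(v+.5)/6-.5+165)
zb=lambda u,v:((u+.5)/6-.5+240,(v+.5)/6-.5+185)
zs=lambda u,v:((u+.5)/3.4-.5+120,(v+.5)/3.4-.5+155)
print('pan corners top z63');pc=[plane('top',za(*p),63) for p in [(107,92),(390,104),(369,379),(92,366)]]
for p in pc:print(p)
c=sum(pc)/4;print('centre',c, [np.degrees(np.arctan2(-(b-a)[0],-(b-a)[1])) if 0 else (b-a)[:2] for a,b in zip(pc,pc[1:]+pc[:1])])
print('deck corners z45')
for p in [(97,83),(581,107),(556,518),(66,492)]:print(plane('top',za(*p),45))
print('key',tri([ray('top',za(155,436)),ray('scene',zs(87,118))]),plane('top',za(155,436),59))
print('grip',plane('top',za(485,332),72),tri([ray('top',za(485,332)),ray('scene',zs(287,131))]))
print('mat corners z4')
for p in [(227,118),(610,82),(634,309),(250,342)]:print(plane('top',zb(*p),4))
print('large knob',tri([ray('top',zb(323,231)),ray('scene',zs(528,238))]),plane('top',zb(323,231),52))
print('small knob',tri([ray('top',zb(550,219)),ray('scene',zs(680,296))]),plane('top',zb(550,219),40))
print('scene large base', plane('scene',zs(525,303),4))
print('marker',plane('top',zb(50,180),9),plane('top',zb(53,415),9))
E
```

```text
pan corners top z63
[630.1 234.6  63. ]
[627.7  79.9  63. ]
[476.7  84.9  63. ]
[480.  234.3  63. ]
centre [553.6 158.5  63. ] [array([  -2.4, -154.7]), array([-151.,    5.]), array([  3.3, 149.4]), array([150.2,   0.3])]
deck corners z45
[638.  244.1  45. ]
[631.9 -23.9  45. ]
[405.  -17.7  45. ]
[412.6 248.1  45. ]
key (array([443.7, 198.4,  60.9]), [np.float64(0.6526613147678267), np.float64(0.6526613147678929)]) [443.4 199.2  59. ]
grip [503.   22.7  72. ] (array([503.8,  21.2,  74.6]), [np.float64(1.6681803483270263), np.float64(1.6681803483270696)])
mat corners z4
[ 567.3 -163.8    4. ]
[ 593.7 -381.5    4. ]
[ 465.1 -395.2    4. ]
[ 441.3 -179.2    4. ]
large knob (array([ 501.3, -217.1,   54.4]), [np.float64(1.9695705041934608), np.float64(1.9695705041933802)]) [ 500.4 -215.6   52. ]
small knob (array([ 511.5, -342.7,   43.2]), [np.float64(1.199063691734057), np.float64(1.1990636917339301)]) [ 511.3 -342.1   40. ]
scene large base [ 487.7 -226.7    4. ]
marker [529.  -64.7   9. ] [397.9 -70.2   9. ]
```

Triangulated heights agree with the text: key 61 (59), grip top 75 (72), and knob 54 against 56 on the mat. Next I'll hover over the large weight for a wrist look.

```bash
cat >> h.py <<'E'
YAW=180-1.3
def need(target,yaw=None):
    s=env.sense();T=Rn.from_quat(s['tool_rot']).as_matrix()
    d=T.T@(np.array(target)-s['tool_pos'])
    y=np.degrees(np.arctan2(T[1,1],T[0,1]))
    turn=0 if yaw is None else -((yaw-y+180)%360-180)
    print('t',round(s['t'],2),'pos',s['tool_pos'].round(1),'yaw',round(y,2),'gap',round(s['finger_gap'],1),'F',s['force'].round(1),'-> shift',d.round(1),'turn',round(turn,1), 'tilt',T[:2,2].round(4))
E
python3 -c "
from h import *
need([500,-200,230],YAW)"
```

```text
t 0.15 pos [ 253.2 -625.3  225.9] yaw 112.04 gap 87.7 F [-0.6  0.3 -0.2] -> shift [-388.4  301.6   -3.8] turn -66.7 tilt [-0.0006  0.0011]
```

>>> step_arm(increments=[-40,31,0,-7,-80,62,0,-14,-120,93,0,-21,-160,124,-1,-28,-200,155,-2,-35,-240,186,-2,-42,-280,217,-3,-49,-320,248,-4,-56,-355,275,-4,-62,-388,302,-4,-67,-388,302,-4,-67,-388,302,-4,-67])

```text
t: 1.65
tool_pos: [499.4, -199.9, 230.4]
tool_rot: [-0.701, 0.713, 0.0, -0.0]
force: [-0.7, -0.3, -0.0]
finger_gap: 87.8
```

Run:
```python
from h import *
s=env.sense(); im=eyes.camera('wrist'); cv2.imwrite('pics/w1.png',im)
np.save('w1.npy',np.r_[s['tool_pos'],s['tool_rot']])
need([500,-200,230],YAW)
print(proj('wrist',[501,-217,56],s),proj('wrist',[511,-342,44],s))
```

```text
t 1.7 pos [ 499.2 -200.4  230.4] yaw 179.01 gap 87.5 F [0. 1. 0.] -> shift [-0.4 -0.8  0.4] turn 0.3 tilt [-0.0005 -0.    ]
[251.69185856 156.80243496] [239.64915397  32.7798219 ]
```

View pics/w1.png

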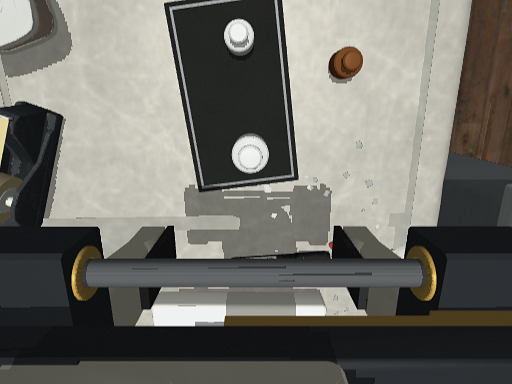

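The wrist picture shows the large weight at about (250,154) on the mat, the small one at (239,36) and a brown look-alike at (346,62). These fit the projected estimates. I'll measure the contour.

Run:
```python
from h import *
np.set_printoptions(precision=1,suppress=True)
a=np.load('w1.npy'); s=dict(tool_pos=a[:3],tool_rot=a[3:])
im=cv2.imread('pics/w1.png'); cv2.imwrite('pics/w1z.png',cv2.resize(im[115:195,200:300],None,fx=7,fy=7,interpolation=cv2.INTER_CUBIC))
g=cv2.cvtColor(im,cv2.COLOR_BGR2GRAY)
m=np.zeros_like(g); m[115:180,210:285]=(g[115:180,210:285]>110)*255
n,l,st,c=cv2.connectedComponentsWithStats(m)
for i in range(1,n):
    if st[i,4]>60: print(st[i],c[i])
i=l[154,250]; cn=max(cv2.findContours((l==i).astype('uint8'),0,1)[0],key=cv2.contourArea)
(cx,cy),r=cv2.minEnclosingCircle(cn);print(cx,cy,r)
for z in (30,34,40):
    p=plane('wrist',(cx,cy),z,s); q=plane('wrist',(cx+r,cy),z,s);print(z,p,np.linalg.norm(p-q))
b=cv2.imread('pics/top0.png')
g2=cv2.cvtColor(b,cv2.COLOR_BGR2GRAY); m2=((g2>110)*255).astype('uint8'); m3=np.zeros_like(m2); m3[214:232,284:304]=m2[214:232,284:304]
M=cv2.moments(m3);ct=(M['m10']/M['m00'],M['m01']/M['m00']);print(ct,plane('top',ct,34), M['m00']/255)
print(tri([ray('top',ct),ray('wrist',(cx,cy),s)]))
```

```text
[ 232  135   37   38 1113] [249.8 153.8]
[254 176  31   4  62] [271.3 177.9]
249.9339599609375 153.6886749267578 19.098344802856445
30 [ 503.2 -216.2   30. ] 22.355561912837896
34 [ 503.2 -216.9   34. ] 22.107212514717748
40 [ 503.1 -217.8   40. ] 21.7346884175375
(293.6148148148148, 223.26666666666668) [ 501.4 -217.6   34. ] 135.0
(array([ 502.2, -217.3,   34.9]), [np.float64(0.951079654081404), np.float64(0.9510796540813257)])
```

View pics/w1z.png

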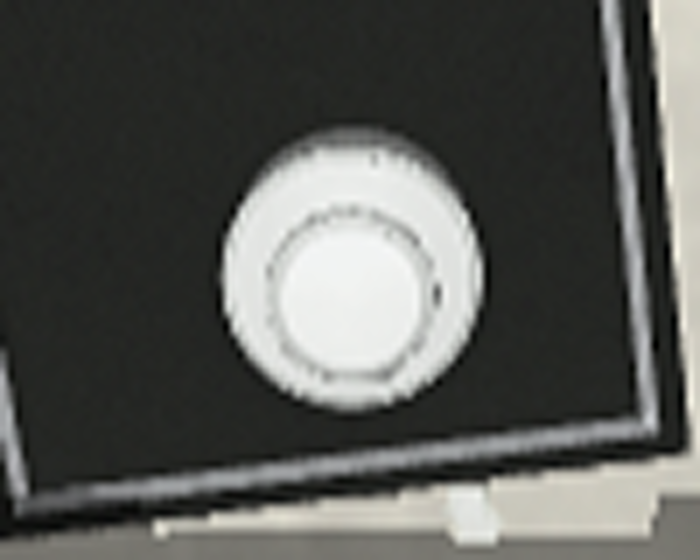

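The large weight is at (502.5,-217). Its shoulder triangulates to z 35 (expected 34), with residuals under 1 mm. The lock comes first, so I'll hover over it.

```bash
python3 -c "
from h import *
need([515,45,225],YAW)"
```

```text
t 1.7 pos [ 499.2 -200.4  230.4] yaw 179.01 gap 87.5 F [0. 1. 0.] -> shift [-245.6  -11.5    5.4] turn 0.3 tilt [-0.0005 -0.    ]
```

>>> step_arm(increments=[-45,-2,1,0,-95,-4,2,0,-145,-6,3,0,-195,-9,5,0,-225,-11,5,0.3,-246,-12,5,0.3,-246,-12,5,0.3,-246,-12,5,0.3], gripper=0.42)

```text
t: 2.7
tool_pos: [515.5, 44.7, 225.5]
tool_rot: [-0.699, 0.715, 0.0, -0.0]
force: [0.4, 0.1, -0.7]
finger_gap: 36.7
```

Run:
```python
from h import *
s=env.sense(); im=eyes.camera('wrist'); cv2.imwrite('pics/w2.png',im)
np.save('w2.npy',np.r_[s['tool_pos'],s['tool_rot']])
need([515,45,225],YAW)
print(proj('wrist',[503,22.5,72],s))
```

```text
t 2.75 pos [515.5  44.6 225.5] yaw 178.67 gap 36.7 F [-0.1 -0.4 -0.2] -> shift [-0.4  0.5  0.5] turn -0.0 tilt [-0.0002 -0.0001]
[265.24053738 155.08394132]
```

View pics/w2.png

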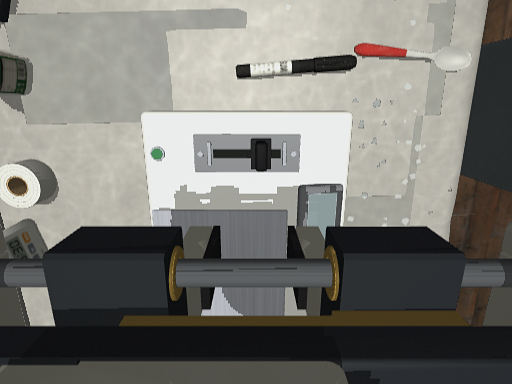

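Run:
```python
from h import *
np.set_printoptions(precision=1,suppress=True)
a=np.load('w2.npy'); s=dict(tool_pos=a[:3],tool_rot=a[3:])
im=cv2.imread('pics/w2.png'); cv2.imwrite('pics/w2z.png',cv2.resize(im[105:200,180:300],None,fx=6,fy=6,interpolation=cv2.INTER_CUBIC))
for p in [(142,113),(350,113)]: print('deck back/front right corner',plane('wrist',p,45,s))
g=cv2.cvtColor(im,cv2.COLOR_BGR2GRAY)
m=np.zeros_like(g); m[130:180,250:273]=(g[130:180,250:273]<60)*255
x,y,w,h=cv2.boundingRect(m);print(x,y,w,h)
for z in (60,72):print(z,plane('wrist',(x,y+h/2),z,s),plane('wrist',(x+w,y+h/2),z,s))
```

```text
deck back/front right corner [633.  -21.2  45. ]
deck back/front right corner [411.1 -16.1  45. ]
250 139 23 32
60 [518.7  24.1  60. ] [494.4  24.6  60. ]
72 [518.5  22.1  72. ] [495.1  22.6  72. ]
```

View pics/w2z.png

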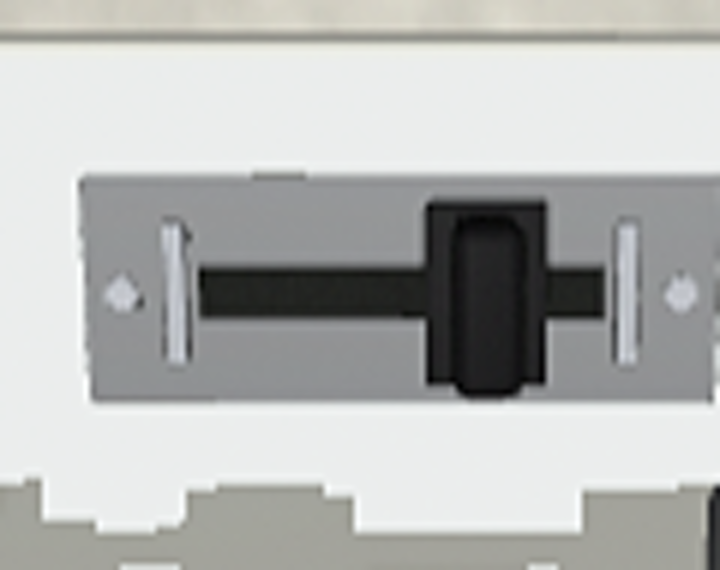

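The grip ridge's top centre is near (261,155), so it is at x≈506 and y≈23. The scale yaw of −1.3° is confirmed. I'll lower to straddle it.

```bash
python3 -c "
from h import *
a=np.load('w2.npy'); s=dict(tool_pos=a[:3],tool_rot=a[3:])
print(plane('wrist',(261.3,154.6),72,s), plane('top',((485.5)/6-.5+140,(332.5)/6-.5+165),66))
need([506,22.5,52],YAW)"
```

```text
[507.00849297  21.91050586  72.        ] [503.48963582  23.0846524   66.        ]
t 2.75 pos [515.5  44.6 225.5] yaw 178.67 gap 36.7 F [-0.1 -0.4 -0.2] -> shift [ 22.3   9.  173.5] turn -0.0 tilt [-0.0002 -0.0001]
```

>>> step_arm(increments=[15,6,40,0,22,9,80,0,22,9,115,0,22,9,145,0,22,9,165,0,22,9,173,0,22,9,173,0,22,9,173,0])

```text
t: 3.75
tool_pos: [506.9, 23.9, 53.4]
tool_rot: [-0.699, 0.715, -0.0, 0.001]
force: [-0.6, 0.2, 0.2]
finger_gap: 36.9
```

Run:
```python
from h import *
im=eyes.camera('wrist'); cv2.imwrite('pics/w3.png',im)
need([506,22.5,52],YAW)
```

```text
t 3.8 pos [506.8  24.   53.5] yaw 178.74 gap 36.9 F [-0.3 -0.1  0.3] -> shift [1.5 0.8 1.5] turn 0.0 tilt [0.0015 0.0006]
```

View pics/w3.png

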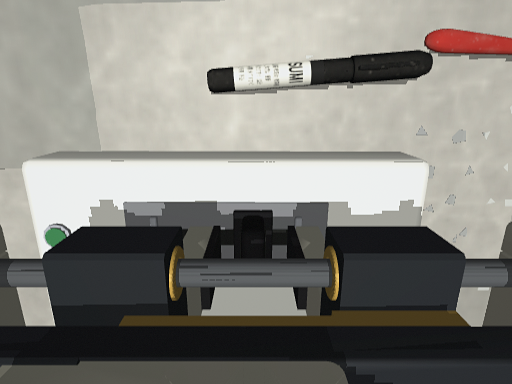

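The ridge at column 253 stands midway between the fingers. I'll close gently.

>>> step_arm(increments=[0,0,0,0,0,0,0,0,0,0,0,0,0,0,0,0,0,0,0,0,0,0,0,0], gripper=0.1, squeeze=10)

```text
t: 4.55
tool_pos: [506.5, 24.0, 52.8]
tool_rot: [-0.699, 0.715, -0.0, 0.0]
force: [-0.3, -0.1, 3.1]
finger_gap: 11.8
```

>>> step_arm(increments=[0,-6,0,0,0,-13,0,0,0,-20,0,0,0,-27,0,0,0,-33,0,0,0,-38,0,0,0,-40,0,0,0,-40,0,0])

```text
t: 5.55
tool_pos: [547.3, 23.0, 52.8]
tool_rot: [-0.699, 0.715, -0.0, 0.0]
force: [0.5, -0.0, 4.3]
finger_gap: 12.0
```

>>> step_arm(increments=[0,-2,0,0,0,-4,0,0,0,-5,0,0,0,-6,0,0,0,-6,0,0])

```text
t: 6.18
tool_pos: [548.0, 22.3, 51.7]
tool_rot: [-0.699, 0.715, 0.002, -0.003]
force: [-15.1, 6.3, 14.1]
finger_gap: 11.6
```

The force rose to 15 N as motion stopped at x=548, so it's at the far stop. I'll release, rise and look.

>>> step_arm(increments=[0,0,0,0,0,3,0,0,0,3,0,0,0,3,0,0,0,3,-35,0,0,3,-85,0,0,3,-135,0,0,3,-165,0,0,3,-172,0,0,3,-172,0], gripper=0.42)

```text
t: 7.42
tool_pos: [549.1, 23.0, 224.4]
tool_rot: [-0.699, 0.715, 0.0, 0.0]
force: [0.1, -0.5, 0.6]
finger_gap: 37.2
```

Run:
```python
from h import *
s=env.sense(); im=eyes.camera('wrist'); cv2.imwrite('pics/w4.png',im)
np.save('w4.npy',np.r_[s['tool_pos'],s['tool_rot']])
need([502.5,-217,150],YAW)
cv2.imwrite('pics/w4z.png',cv2.resize(im[100:200,130:330],None,fx=4,fy=4,interpolation=cv2.INTER_CUBIC))
```

```text
t 7.47 pos [548.7  22.9 223.6] yaw 178.74 gap 36.8 F [-1.3 -0.8 -1. ] -> shift [240.9  40.8  73.7] turn 0.0 tilt [-0.0012 -0.0001]
```

View pics/w4z.png

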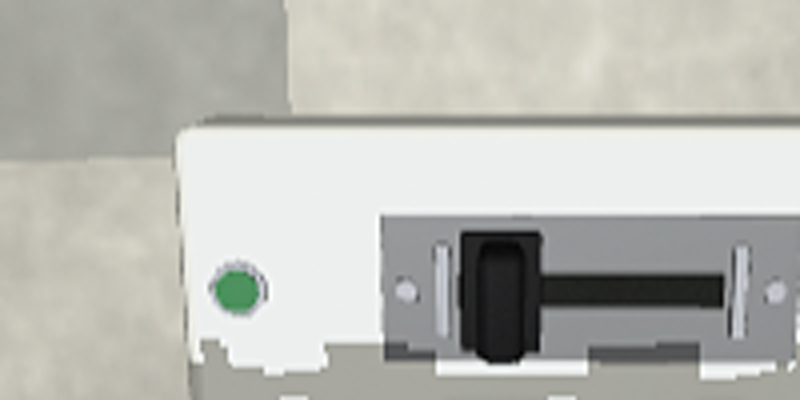

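The grip plate now stops about 4 mm from its back mark. By symmetry with the start offset (13 mm gap, 8.5 mm short), that matches the far stop. Now the weight.

>>> step_arm(increments=[40,7,0,0,90,15,0,0,140,24,10,0,190,32,30,0,225,38,50,0,241,41,70,0,241,41,73,0,241,41,73,0], gripper=1)

```text
t: 8.48
tool_pos: [502.8, -216.8, 150.9]
tool_rot: [-0.699, 0.715, 0.001, -0.001]
force: [0.8, -0.2, 0.3]
finger_gap: 87.6
```

Run:
```python
from h import *
s=env.sense(); im=eyes.camera('wrist'); cv2.imwrite('pics/w5.png',im)
need([502.5,-217,9],YAW)
```

```text
t 8.53 pos [ 503.3 -216.6  151.6] yaw 178.78 gap 87.7 F [0.7 1.1 0.2] -> shift [  0.4   0.7 142.6] turn 0.1 tilt [-0.0003 -0.0001]
```

View pics/w5.png

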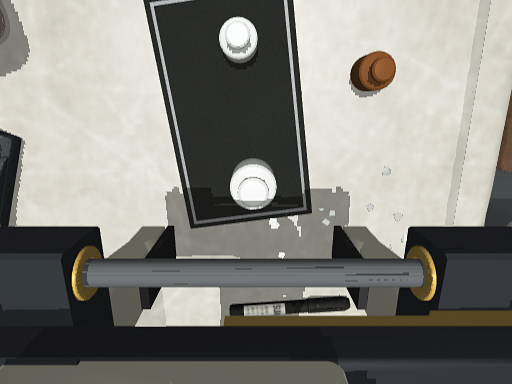

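The weight is centred between the jaws at column 253. The brown look-alike at (375,70) is clear of the fingers. I'll descend.

>>> step_arm(increments=[0,0,40,0,0,0,80,0,0,0,110,0,0,0,130,0,0,0,141,0,0,0,142,0,0,0,142,0])

```text
t: 9.4
tool_pos: [503.8, -217.0, 10.4]
tool_rot: [-0.7, 0.715, -0.001, 0.0]
force: [0.1, 0.1, -0.7]
finger_gap: 87.5
```

>>> step_arm(increments=[0,0,0,0,0,0,0,0,0,0,0,0,0,0,0,0,0,0,0,0,0,0,0,0], gripper=0.4, squeeze=25)

```text
t: 10.15
tool_pos: [503.0, -217.1, 9.5]
tool_rot: [-0.699, 0.715, -0.0, 0.0]
force: [-0.2, 0.1, 0.1]
finger_gap: 42.2
```

>>> step_arm(increments=[0,0,-10,0,0,0,-30,0,0,0,-60,0,0,0,-100,0,0,0,-135,0,0,0,-140,0,0,0,-140,0])

```text
t: 11.02
tool_pos: [502.3, -216.8, 149.1]
tool_rot: [-0.699, 0.715, 0.0, 0.0]
force: [-0.6, 1.1, -5.6]
finger_gap: 41.9
```

Run:
```python
from h import *
s=env.sense(); im=eyes.camera('scene'); cv2.imwrite('pics/s6.png',im)
need([552,158,150],YAW)
```

```text
t 11.07 pos [ 501.9 -216.8  148.4] yaw 178.72 gap 42.1 F [ 0.7  0.  -4.5] -> shift [-375.8  -41.8   -1.5] turn 0.0 tilt [-0.0019  0.0007]
```

View pics/s6.png

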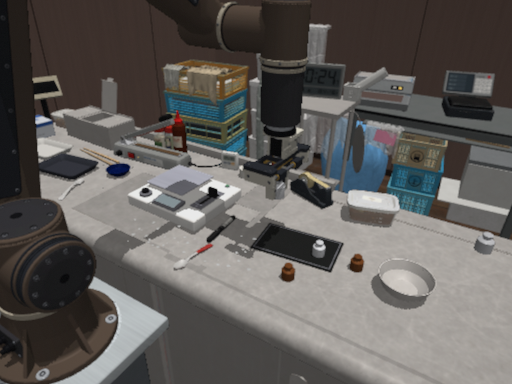

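The weight is lifted (5 N) and upright. I'll carry it over the pan.

>>> step_arm(increments=[-25,-3,-1,0,-65,-8,-2,0,-105,-12,-2,0,-150,-17,-2,0,-200,-22,-2,0,-250,-28,-2,0,-300,-33,-2,0,-340,-38,-2,0,-362,-41,-2,0,-376,-42,-2,0,-376,-42,-2,0,-376,-42,-2,0])

```text
t: 12.58
tool_pos: [552.8, 156.9, 151.2]
tool_rot: [-0.699, 0.715, 0.0, -0.0]
force: [-0.5, 0.1, -4.1]
finger_gap: 42.1
```

Run:
```python
from h import *
im=eyes.camera('wrist'); cv2.imwrite('pics/w7.png',im)
im=eyes.camera('top'); cv2.imwrite('pics/t7.png',cv2.resize(im[165:265,140:260],None,fx=6,fy=6,interpolation=cv2.INTER_CUBIC))
need([552,158,72],YAW)
```

```text
t 12.68 pos [553.  156.9 151.6] yaw 178.68 gap 41.9 F [ 0.7 -0.1 -4.1] -> shift [-1.1  1.  79.6] turn -0.0 tilt [-0.0002 -0.0001]
```

View pics/w7.png

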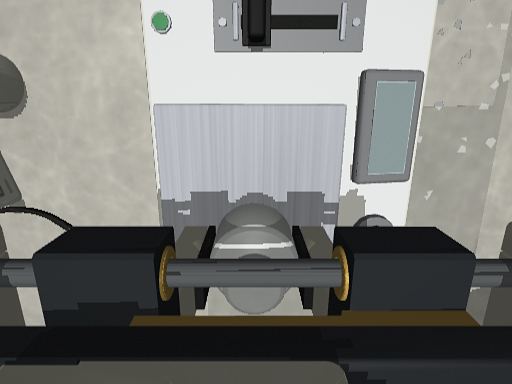

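Run:
```python
from h import *
s=env.sense()
za=lambda u,v:((u+.5)/6-.5+140,(v+.5)/6-.5+165)
for w,t in [((154,104),(388,104)),((346,104),(369,379))]:
    print(tri([ray('wrist',w,s),ray('top',za(*t))]))
```

```text
(array([628.29078997,  81.65744283,  61.28769593]), [np.float64(0.5594176746654692), np.float64(0.5594176746655048)])
(array([477.34813056,  85.7630699 ,  54.48350448]), [np.float64(0.11842142206786933), np.float64(0.11842142206785035)])
```

>>> step_arm(increments=[0,0,20,0,0,0,40,0,0,0,60,0,0,0,72,0,0,0,78,0,0,0,79,0,0,0,79,0])

```text
t: 13.55
tool_pos: [553.5, 158.1, 73.1]
tool_rot: [-0.699, 0.715, -0.0, 0.0]
force: [-0.0, 0.1, -3.7]
finger_gap: 41.8
```

>>> step_arm(increments=[0,0,1,0,0,0,2,0,0,0,2.5,0,0,0,2.5,0])

```text
t: 14.05
tool_pos: [553.1, 157.9, 70.0]
tool_rot: [-0.699, 0.715, -0.0, -0.0]
force: [0.3, 0.4, -3.6]
finger_gap: 42.1
```

>>> step_arm(increments=[0,0,0.5,0,0,0,1,0,0,0,1,0,0,0,1,0])

```text
t: 14.55
tool_pos: [553.2, 157.9, 69.1]
tool_rot: [-0.699, 0.715, -0.0, -0.0]
force: [-0.1, -0.3, -3.6]
finger_gap: 41.8
```

>>> step_arm(increments=[0,0,0.3,0,0,0,0.6,0,0,0,0.8,0,0,0,0.8,0])

```text
t: 15.05
tool_pos: [553.2, 157.9, 68.6]
tool_rot: [-0.699, 0.715, -0.0, 0.0]
force: [-1.5, -1.2, 1.5]
finger_gap: 42.0
```

>>> step_arm(increments=[0,0,0.3,0,0,0,0.6,0,0,0,0.8,0,0,0,0.8,0])

```text
t: 15.55
tool_pos: [553.2, 157.9, 68.5]
tool_rot: [-0.699, 0.715, -0.0, 0.0]
force: [-5.6, 0.4, 8.9]
finger_gap: 41.9
```

Contact came at TCP z 68.5, as predicted, which confirms the pan at 63. I'll let go, rise, and shut the fingers for the key.

>>> step_arm(increments=[0,0,-0.5,0,0,0,-0.5,0,0,0,-0.5,0,0,0,-0.5,0,0,0,-15,0,0,0,-45,0,0,0,-80,0,0,0,-90,0,0,0,-90,0], gripper=1)

```text
t: 16.68
tool_pos: [553.5, 158.2, 158.7]
tool_rot: [-0.699, 0.715, -0.0, 0.001]
force: [-0.7, 0.1, -0.4]
finger_gap: 87.5
```

Run:
```python
from h import *
im=eyes.camera('top'); cv2.imwrite('pics/t8.png',cv2.resize(im[165:265,140:260],None,fx=6,fy=6,interpolation=cv2.INTER_CUBIC))
im=eyes.camera('wrist'); cv2.imwrite('pics/w8.png',im)
im=eyes.camera('scene'); cv2.imwrite('pics/s8.png',cv2.resize(im[155:285,120:350],None,fx=3.4,fy=3.4,interpolation=cv2.INTER_CUBIC))
need([443.5,215,155],YAW)
```

```text
t 16.82 pos [552.6 157.6 156.5] yaw 178.74 gap 87.7 F [-0.9 -0.7  0.1] -> shift [-55.  110.3   1.6] turn 0.0 tilt [-0.0015 -0.0007]
```

View pics/w8.png

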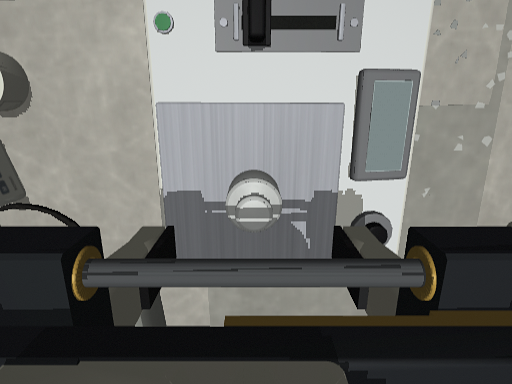

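View pics/s8.png

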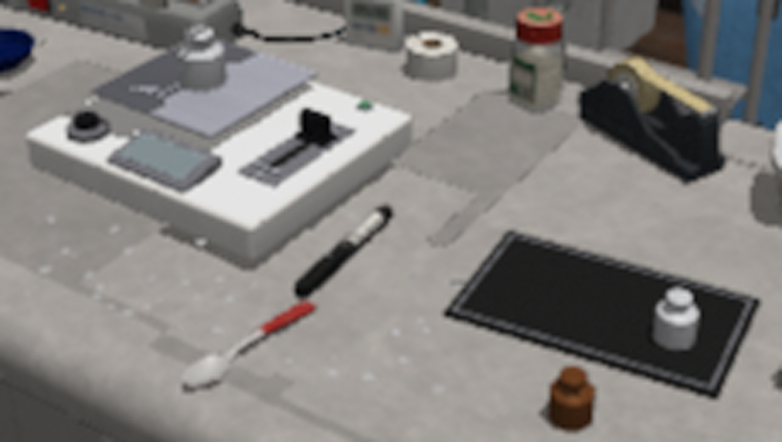

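The weight stands upright at mid-pan and the lock is fully back. To keep the gripper body away from the weight, I'll turn the tool 90° for the key press.

Run:
```python
from h import *
print(env.sense()['joint_pos'].round(2))
need([443.5,199,140],88.7)
```

```text
[ 0.62  0.25 -0.31 -0.   -1.01 -0.64]
t 16.82 pos [552.6 157.6 156.5] yaw 178.74 gap 87.7 F [-0.9 -0.7  0.1] -> shift [-39.  109.9  16.6] turn 90.0 tilt [-0.0015 -0.0007]
```

>>> step_arm(increments=[-4,12,0,10,-8,24,0,20,-12,36,0,30,-16,48,0,40,-20,60,0,50,-25,72,0,60,-30,84,0,70,-34,96,0,80,-39,110,5,90,-39,110,12,90,-39,110,16,90,-39,110,16,90], gripper=0)

```text
t: 18.32
tool_pos: [444.1, 198.9, 140.8]
tool_rot: [0.01, 1.0, -0.001, -0.0]
force: [-0.1, 0.3, 0.3]
finger_gap: 0.6
```

Run:
```python
from h import *
s=env.sense();im=eyes.camera('wrist'); cv2.imwrite('pics/w9.png',im)
np.save('w9.npy',np.r_[s['tool_pos'],s['tool_rot']])
print(proj('wrist',[443.5,199,59],s))
need([443.5,199,64],88.7)
```

```text
[253.56724941 196.42473945]
t 18.38 pos [444.3 199.1 141.1] yaw 88.81 gap 0.7 F [-0.9 -0.1 -0.2] -> shift [ 0.8 -0.  77.1] turn 0.1 tilt [-0.0005 -0.0007]
```

View pics/w9.png

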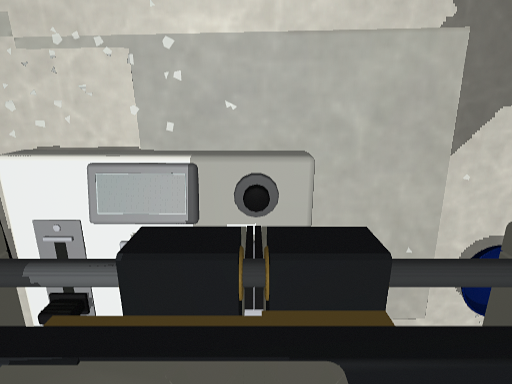

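The key is at (257,197) against a predicted (254,196). I'll shift about 1.5 mm in +y and press.

>>> step_arm(increments=[1,1.5,25,0,1,1.5,50,0,1,1.5,68,0,1,1.5,77,0,1,1.5,79,0,1,1.5,79,0,1,1.5,79,0])

```text
t: 19.25
tool_pos: [443.4, 201.1, 63.1]
tool_rot: [0.011, 1.0, 0.0, 0.0]
force: [-0.8, -0.6, 0.6]
finger_gap: 0.7
```

>>> step_arm(increments=[0,0,1,0,0,0,2,0,0,0,3,0,0,0,4,0,0,0,5,0,0,0,6,0,0,0,6,0])

```text
t: 20.12
tool_pos: [443.4, 201.1, 57.1]
tool_rot: [0.011, 1.0, 0.0, 0.0]
force: [-1.5, -0.5, 10.0]
finger_gap: 0.3
```

>>> step_arm(increments=[0,0,0.5,0,0,0,1,0,0,0,1,0,0,0,1,0])

```text
t: 20.62
tool_pos: [443.5, 201.1, 56.9]
tool_rot: [0.011, 1.0, 0.0, 0.001]
force: [-4.6, -1.6, 20.8]
finger_gap: 0.2
```

Run:
```python
from h import *
im=eyes.camera('scene'); cv2.imwrite('pics/s10.png',cv2.resize(im[155:245,120:250],None,fx=6,fy=6,interpolation=cv2.INTER_CUBIC))
im=eyes.camera('wrist'); cv2.imwrite('pics/w10.png',im)
need([443.5,199,64],88.7)
```

```text
t 20.73 pos [443.5 201.1  56.9] yaw 88.79 gap 0.5 F [-5.4 -1.3 20.4] -> shift [-0.  -2.1 -7.1] turn 0.1 tilt [0.0012 0.0006]
```

View pics/s10.png

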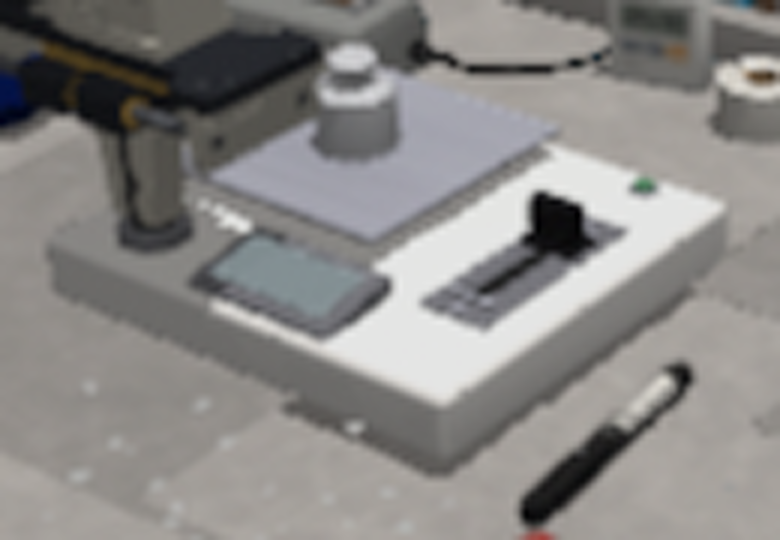

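View pics/w10.png

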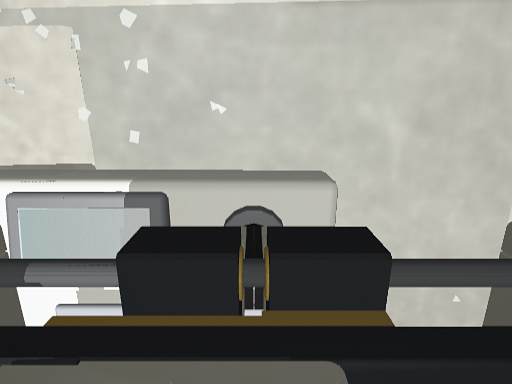

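The arm is blocked at z 56.9 with 20 N, which is higher than expected. I'll back up slowly and trace force against height.

>>> step_arm(increments=[0,0,-2,0,0,0,-2,0,0,0,-2,0])

```text
t: 21.1
tool_pos: [443.4, 201.1, 57.5]
tool_rot: [0.011, 1.0, 0.0, 0.0]
force: [1.4, 0.2, 4.0]
finger_gap: 0.8
```

>>> step_arm(increments=[0,0,-1,0,0,0,-1,0,0,0,-1,0])

```text
t: 21.48
tool_pos: [443.3, 201.1, 58.5]
tool_rot: [0.011, 1.0, 0.0, 0.0]
force: [2.3, 0.5, 3.1]
finger_gap: 0.7
```

>>> step_arm(increments=[0,0,-1,0,0,0,-1,0,0,0,-1,0])

```text
t: 21.85
tool_pos: [443.0, 200.9, 59.5]
tool_rot: [0.011, 1.0, 0.0, 0.0]
force: [1.0, 1.7, 3.5]
finger_gap: 0.5
```

>>> step_arm(increments=[0,0,-1,0,0,0,-1,0,0,0,-1,0])

```text
t: 22.22
tool_pos: [442.9, 200.7, 60.4]
tool_rot: [0.011, 1.0, -0.0, -0.0]
force: [0.8, 1.6, 2.9]
finger_gap: 0.5
```

>>> step_arm(increments=[0,0,-2,0,0,0,-2,0,0,0,-2,0])

```text
t: 22.6
tool_pos: [442.8, 200.6, 62.3]
tool_rot: [0.011, 1.0, -0.0, -0.0]
force: [-0.4, 1.3, 2.0]
finger_gap: 0.3
```

The trace shows the spring at 4 N just above the hard stop at 57, falling to 2 N at 62. So the key did its full 6 mm travel and bottomed, and the shut tips reach about 4 mm beyond the TCP. I'll go back to the weight.

>>> step_arm(increments=[0,0,-15,0,0,0,-50,0,0,0,-85,0,0,0,-95,0,0,0,-95,0])

```text
t: 23.22
tool_pos: [442.8, 200.7, 157.4]
tool_rot: [0.011, 1.0, 0.0, -0.0]
force: [0.2, 0.2, -0.7]
finger_gap: 0.6
```

Run:
```python
from h import *
need([553.2,157.9,155],178.7)
im=eyes.camera('scene'); cv2.imwrite('pics/s11.png',cv2.resize(im[155:245,120:250],None,fx=6,fy=6,interpolation=cv2.INTER_CUBIC))
```

```text
t 23.23 pos [442.8 200.7 157.4] yaw 88.73 gap 0.6 F [ 0.2  0.2 -0.7] -> shift [-111.3  -40.3    2.4] turn -90.0 tilt [-0.      0.0005]
```

View pics/s11.png

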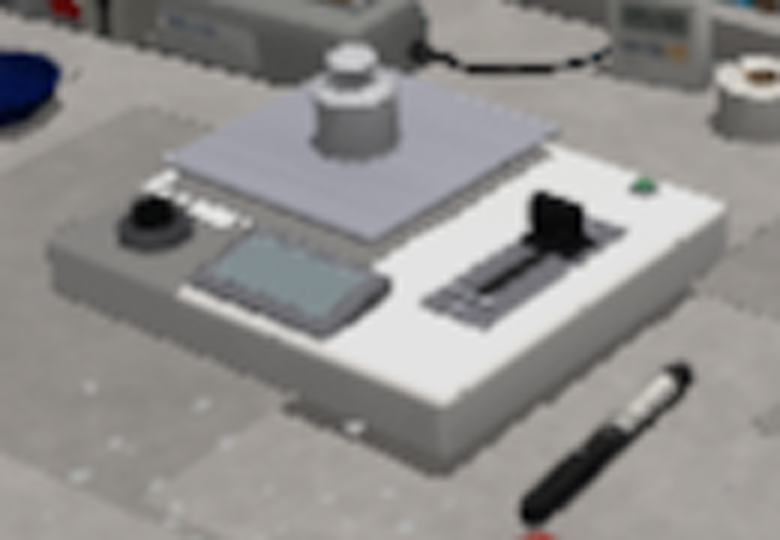

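The key has sprung back up, the weight is still upright on the pan, and the lock is still back.

>>> step_arm(increments=[-12,-4,0,-10,-24,-9,0,-20,-36,-13,0,-30,-49,-18,0,-40,-62,-22,0,-50,-74,-27,0,-60,-86,-31,0,-70,-99,-36,0,-80,-111,-40,1,-90,-111,-40,2,-90,-111,-40,2,-90], gripper=1)

```text
t: 24.65
tool_pos: [552.3, 158.1, 154.2]
tool_rot: [-0.698, 0.716, 0.0, -0.001]
force: [-0.3, 0.0, -0.0]
finger_gap: 87.6
```

Run:
```python
from h import *
need([553.2,157.9,69],178.7)
im=eyes.camera('wrist'); cv2.imwrite('pics/w12.png',im)
```

```text
t 24.65 pos [552.3 158.1 154.2] yaw 178.52 gap 87.6 F [-0.3  0.  -0. ] -> shift [ 0.1 -1.1 85.2] turn -0.2 tilt [-0.0021 -0.0011]
```

View pics/w12.png

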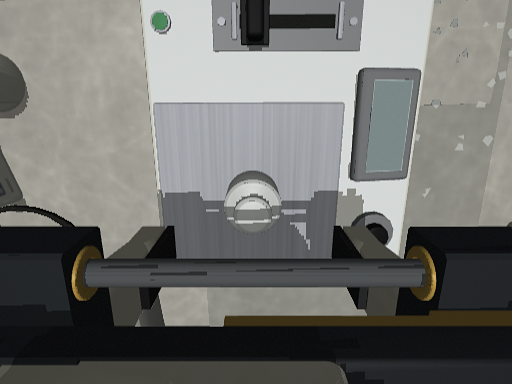

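>>> step_arm(increments=[0,-1,30,0,0,-1,55,0,0,-1,72,0,0,-1,82,0,0,-1,84,0,0,-1,84,0,0,-1,84,0])

```text
t: 25.58
tool_pos: [554.6, 158.6, 72.2]
tool_rot: [-0.699, 0.715, -0.0, 0.001]
force: [0.1, -0.5, 0.0]
finger_gap: 87.5
```

>>> step_arm(increments=[0,0,0,0,0,0,0,0,0,0,0,0,0,0,0,0,0,0,0,0,0,0,0,0], gripper=0.4, squeeze=25)

```text
t: 26.32
tool_pos: [553.9, 158.3, 71.4]
tool_rot: [-0.699, 0.715, 0.0, -0.0]
force: [-0.8, 0.4, 1.2]
finger_gap: 42.0
```

>>> step_arm(increments=[0,0,-8,0,0,0,-25,0,0,0,-50,0,0,0,-72,0,0,0,-80,0,0,0,-80,0,0,0,-80,0])

```text
t: 27.2
tool_pos: [553.5, 158.1, 150.4]
tool_rot: [-0.699, 0.715, 0.0, -0.001]
force: [0.4, -0.5, -3.8]
finger_gap: 41.9
```

Run:
```python
from h import *
need([503,-217,152],178.7)
```

```text
t 27.2 pos [553.5 158.1 150.4] yaw 178.73 gap 41.9 F [ 0.4 -0.5 -3.8] -> shift [376.1  42.2  -1.3] turn 0.0 tilt [-0.0016 -0.0007]
```

>>> step_arm(increments=[25,3,-1,0,65,7,-1,0,105,12,-1,0,150,17,-1,0,200,22,-1,0,250,28,-1,0,300,34,-1,0,340,38,-1,0,362,41,-1,0,376,42,-1,0,376,42,-1,0,376,42,-1,0])

```text
t: 28.7
tool_pos: [503.9, -216.2, 152.3]
tool_rot: [-0.699, 0.715, 0.0, -0.0]
force: [-0.0, 0.3, -3.5]
finger_gap: 42.2
```

Run:
```python
from h import *
need([503,-217,16],178.7)
im=eyes.camera('wrist'); cv2.imwrite('pics/w13.png',im)
```

```text
t 28.7 pos [ 503.9 -216.2  152.3] yaw 178.76 gap 42.2 F [-0.   0.3 -3.5] -> shift [  0.9   0.9 136.3] turn 0.1 tilt [-0.0003  0.0002]
```

View pics/w13.png

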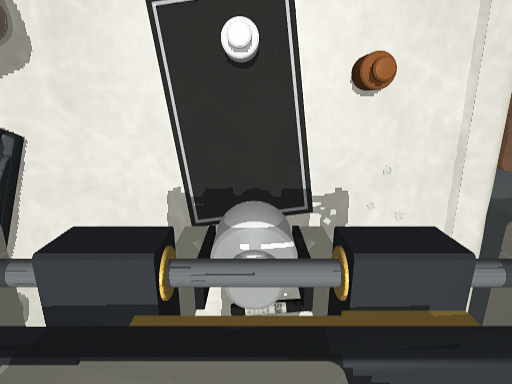

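The weight is above its old place and the mat is clear beneath it. I'll descend and feel for contact at about z 12.4.

>>> step_arm(increments=[1,1,35,0,1,1,70,0,1,1,100,0,1,1,120,0,1,1,133,0,1,1,136,0,1,1,136,0,1,1,136,0])

```text
t: 29.75
tool_pos: [503.6, -217.6, 17.3]
tool_rot: [-0.699, 0.715, -0.001, 0.0]
force: [0.3, -0.2, -3.8]
finger_gap: 41.7
```

>>> step_arm(increments=[0,0,1,0,0,0,2,0,0,0,2.5,0,0,0,2.5,0])

```text
t: 30.25
tool_pos: [502.9, -217.6, 13.9]
tool_rot: [-0.699, 0.715, 0.0, -0.0]
force: [-0.4, -0.1, -3.8]
finger_gap: 42.0
```

>>> step_arm(increments=[0,0,0.3,0,0,0,0.6,0,0,0,0.8,0,0,0,0.8,0])

```text
t: 30.75
tool_pos: [503.0, -217.6, 13.2]
tool_rot: [-0.699, 0.715, -0.0, -0.0]
force: [0.1, 0.5, -3.6]
finger_gap: 41.8
```

>>> step_arm(increments=[0,0,0.3,0,0,0,0.6,0,0,0,0.8,0,0,0,0.8,0])

```text
t: 31.25
tool_pos: [502.9, -217.6, 12.4]
tool_rot: [-0.699, 0.715, -0.0, 0.0]
force: [0.0, 0.3, -2.0]
finger_gap: 42.3
```

>>> step_arm(increments=[0,0,0.3,0,0,0,0.6,0,0,0,0.6,0,0,0,0.6,0])

```text
t: 31.75
tool_pos: [503.0, -217.6, 12.4]
tool_rot: [-0.699, 0.715, -0.0, 0.0]
force: [-3.3, 1.4, 5.7]
finger_gap: 41.7
```

Contact is at 12.4 as predicted. I'll release and rise.

>>> step_arm(increments=[0,0,-0.5,0,0,0,-0.5,0,0,0,-0.5,0,0,0,-0.5,0,0,0,-15,0,0,0,-50,0,0,0,-95,0,0,0,-140,0,0,0,-180,0,0,0,-200,0,0,0,-200,0], gripper=1)

```text
t: 33.12
tool_pos: [503.9, -217.8, 214.6]
tool_rot: [-0.699, 0.715, -0.002, 0.001]
force: [-0.6, -0.0, -1.4]
finger_gap: 87.7
```

Run:
```python
from h import *
im=eyes.camera('wrist'); cv2.imwrite('pics/w14.png',im)
im=eyes.camera('scene'); cv2.imwrite('pics/s14.png',cv2.resize(im[155:285,120:350],None,fx=3.4,fy=3.4,interpolation=cv2.INTER_CUBIC))
need([548,22.8,215],178.7)
```

```text
t 33.23 pos [ 502.6 -217.4  211.9] yaw 178.74 gap 88.0 F [ 0.3  0.7 -1.4] -> shift [-241.2  -40.1   -3. ] turn 0.0 tilt [0.0003 0.0003]
```

View pics/s14.png

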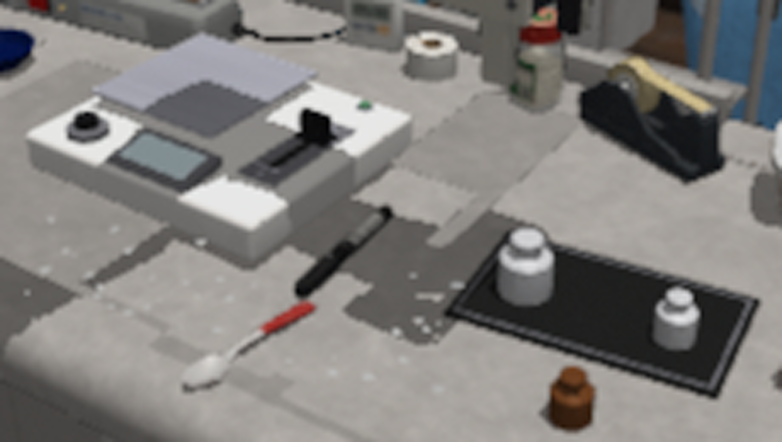

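View pics/w14.png

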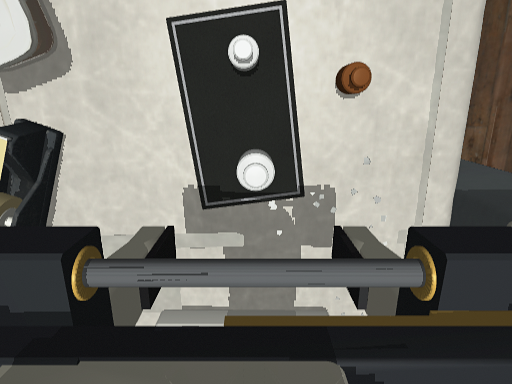

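The large weight stands upright on the mat where it was, and the marker, jar and small weight are unmoved. Now I'll send the lock to the front.

>>> step_arm(increments=[-45,-7,-3,0,-95,-15,-3,0,-145,-24,-3,0,-195,-32,-3,0,-225,-37,-3,0,-241,-40,-3,0,-241,-40,-3,0,-241,-40,-3,0], gripper=0.42)

```text
t: 34.22
tool_pos: [547.9, 21.8, 214.4]
tool_rot: [-0.699, 0.715, 0.0, -0.0]
force: [0.9, -0.7, 0.2]
finger_gap: 36.8
```

Run:
```python
from h import *
need([547.5,23,53],178.7)
im=eyes.camera('wrist'); cv2.imwrite('pics/w15.png',im)
```

```text
t 34.23 pos [547.9  21.8 214.4] yaw 178.72 gap 36.8 F [ 0.9 -0.7  0.2] -> shift [ -1.3   0.2 161.4] turn 0.0 tilt [-0.0009 -0.0003]
```

View pics/w15.png

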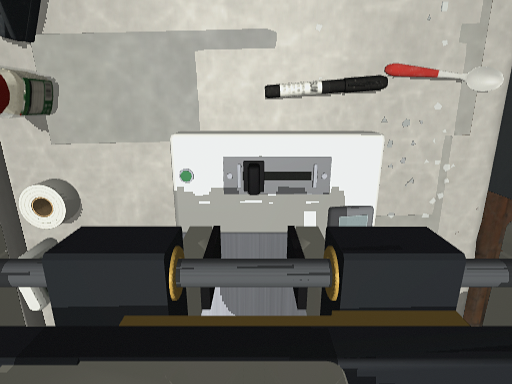

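The ridge is at column 253, centred. I'll descend and grip.

>>> step_arm(increments=[-1,0,40,0,-1,0,80,0,-1,0,115,0,-1,0,140,0,-1,0,155,0,-1,0,161,0,-1,0,161,0,-1,0,161,0])

```text
t: 35.28
tool_pos: [548.9, 23.6, 54.7]
tool_rot: [-0.699, 0.715, -0.0, 0.001]
force: [0.2, -0.1, 0.4]
finger_gap: 36.8
```

>>> step_arm(increments=[0,0,0,0,0,0,0,0,0,0,0,0,0,0,0,0,0,0,0,0,0,0,0,0], gripper=0.1, squeeze=10)

```text
t: 36.02
tool_pos: [547.9, 23.5, 53.9]
tool_rot: [-0.699, 0.715, 0.0, -0.0]
force: [-4.0, 1.5, 5.7]
finger_gap: 11.5
```

>>> step_arm(increments=[0,6,0,0,0,13,0,0,0,20,0,0,0,27,0,0,0,34,0,0,0,41,0,0,0,45,0,0,0,46,0,0,0,46,0,0])

```text
t: 37.15
tool_pos: [502.1, 24.6, 53.9]
tool_rot: [-0.699, 0.715, 0.0, -0.0]
force: [-1.1, 2.4, 4.7]
finger_gap: 11.7
```

>>> step_arm(increments=[0,2,0,0,0,3,0,0,0,4,0,0,0,4.5,0,0,0,4.5,0,0])

```text
t: 37.78
tool_pos: [497.8, 24.7, 53.9]
tool_rot: [-0.699, 0.715, -0.0, 0.0]
force: [1.5, 1.6, 5.4]
finger_gap: 12.0
```

>>> step_arm(increments=[0,0.5,0,0,0,1,0,0,0,1.5,0,0,0,1.5,0,0])

```text
t: 38.28
tool_pos: [497.7, 24.8, 53.9]
tool_rot: [-0.699, 0.715, -0.001, 0.001]
force: [8.4, -2.2, -1.0]
finger_gap: 11.7
```

It stopped after 50 mm with the force rising to 8 N. One more small push, then release.

>>> step_arm(increments=[0,1,0,0,0,1.5,0,0,0,1.5,0,0])

```text
t: 38.65
tool_pos: [497.6, 24.8, 54.0]
tool_rot: [-0.7, 0.715, -0.001, 0.002]
force: [15.5, -4.2, -7.3]
finger_gap: 12.1
```

>>> step_arm(increments=[0,0,0,0,0,-2,0,0,0,-2,0,0,0,-2,0,0,0,-2,-35,0,0,-2,-85,0,0,-2,-135,0,0,-2,-165,0,0,-2,-165,0], gripper=0.42)

```text
t: 39.78
tool_pos: [497.8, 25.0, 221.4]
tool_rot: [-0.699, 0.715, -0.001, 0.002]
force: [-0.1, 0.0, -1.3]
finger_gap: 36.8
```

Run:
```python
from h import *
im=eyes.camera('wrist'); cv2.imwrite('pics/w16.png',cv2.resize(im[100:200,180:340],None,fx=5,fy=5,interpolation=cv2.INTER_CUBIC))
im=eyes.camera('scene'); cv2.imwrite('pics/s16.png',cv2.resize(im[155:285,120:350],None,fx=3.4,fy=3.4,interpolation=cv2.INTER_CUBIC))
need([547.5,23,53],178.7)
```

```text
t 39.88 pos [496.2  24.6 218.5] yaw 178.73 gap 36.7 F [-0.2 -0.4 -0.2] -> shift [  0.6 -51.4 165.5] turn 0.0 tilt [-0.0003  0.0004]
```

View pics/w16.png

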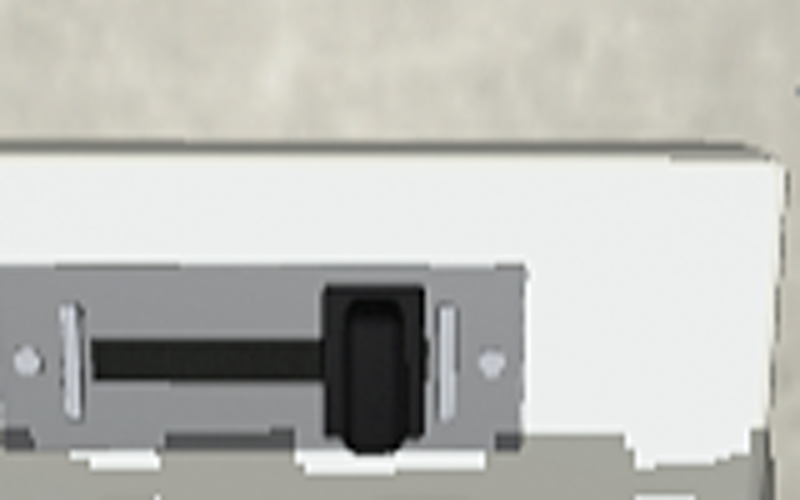

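View pics/s16.png

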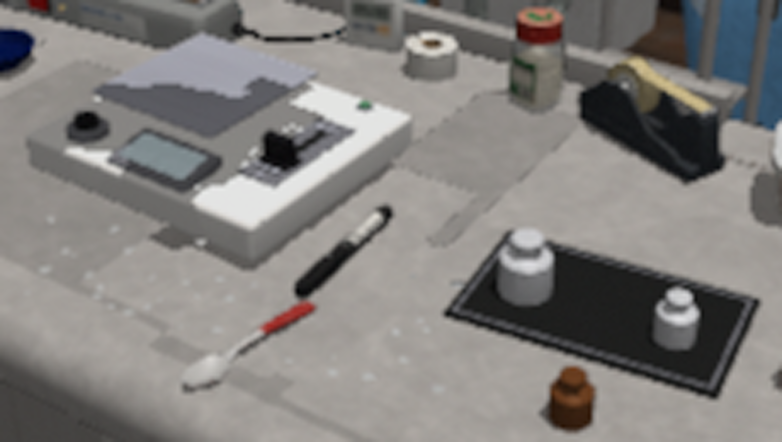

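The grip now sits about 4 mm from its front mark, mirroring the back-stop gap. The weights, marker and jar are in place, and the arm is clear of everything.

```bash
python3 -c "
from station import env
print(env.close_job())"
```

```text
the job is handed in; nothing more can be done
None
```

I finished the scale check in the order asked and handed it in at about 40 s of the 72 s allowed. No verdict was reported.

- **Lock back:** I slid the grip to its far stop before loading the pan. Motion stopped with about 15 N.
- **Weight on pan:** The larger weight was set down by feel at mid-pan and let go. Pictures showed it upright.
- **Check key:** I pressed it to its hard stop with about 20 N. The spring read 4 N just above the stop, and the key sprang back up afterwards.
- **Weight back:** It was set down by feel in its old place on the mat, upright.
- **Lock front:** Only after that did I slide the grip 50 mm to its front stop, where motion stopped with about 15 N.

The last pictures show the lock at its front mark, both weights upright on the mat, and the marker and jar unmoved. The arm was clear of everything, with force near zero.

Two checks disagreed with the text:
- **Pan height:** Triangulation from two views gave 54–61 mm instead of 63. The weight touched down where 63 mm predicted, so I relied on that.
- **Key height:** The key bottomed at a TCP height of 57 mm instead of 53. I put this down to the shut fingertips reaching about 4 mm past the TCP, since the force trace showed roughly the full 6 mm of travel.

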